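# Clamp a transformer in the bonding fixture

### The job

Slide the shuttle with the transformer fully home under the screw of the bonding fixture. Then turn the black clamp knob clockwise until its foot just touches the transformer, add a quarter of a turn more and let go; do not tighten it much beyond that, and leave the things lying round about where they are.

Things in the scene. Friction and masses are not known exactly. Their poses are not given: they have to be found in the camera images.
- fixture: bonding fixture bolted to the bench: grey base plate 170 x 130 x 10 mm with two steel pillars and a blue bridge (26 x 138 mm, top about 83 mm above the bench). Origin on the bench, straight below the clamp screw; x points away from the robot along the slide, y to the left, z up. The pillars stand at y = +-56 mm; the base runs from x = -120 to +50 mm
- shuttle: aluminium shuttle plate with blue nest rails that slides along the fixture's x with about 2 N of friction and stays where it is left; its axes are the fixture's. Origin under the centre of the nest, at fixture (x, 0, 10.5 mm): x = -50 mm at the start (drawn out toward the robot), x = 0 when fully home against its stop, with the transformer under the screw
- pull_top (a point): centre of the top of the shuttle's upright red pull, a round post of 16 mm diameter and 42 mm height, its top about 60 mm above the bench. It is 72 mm in front (fixture -x) of the centre of the nest. Push it along fixture +x to send the shuttle home
- transformer: small mains transformer with a yellow winding, 33 x 58 x 34 mm, about 0.2 kg, loose between the blue rails of the shuttle's nest (1 mm of play); origin at the centre of its underside, z up. The clamp foot above is sprung: from first touch on, force and turning torque grow in proportion to further turning, over a quarter turn by about 84 N and 0.21 N m; force above 138 N (0.4 turn) would damage it
- knob (a joint): angle of the black clamp knob, rad; grows clockwise seen from above (= tightening), starts within 0.2 of 0. The quick-acting screw lowers knob and foot by 16 mm a turn; before touch it turns with about 0.3 N m of friction, and it stays where it is left. Its 24 mm swivelling rubber foot starts 2 to 6 mm above the home transformer's top (differs each time, not measured)
- knob_grip (a point): centre of the knob's hexagonal head, on the vertical screw axis, about 123 mm above the bench; 30 mm across flats, 24 mm high (12 mm above and below this point). At knob angle 0 two of the six flats face the fixture's +y and -y, so it can be gripped across flats every 60 degrees. A white mark lies near one corner on top
- heatsink: bystander, leave alone: finned silver heat sink 40 x 40 x 20 mm; origin at the centre of its underside
- flux_tin: bystander, leave alone: round white tin 49 mm across, 18 mm high; origin at the centre of its underside
- relay: bystander, leave alone: small dark blue relay block 12 x 28 x 17 mm; origin at the centre of its underside
- terminal_block: bystander, leave alone: green screw terminal block 11 x 41 x 14 mm; origin at the centre of its underside
- kapton_roll: bystander, leave alone: amber tape roll, 60 mm across, 12 mm high; origin at the centre of its underside
- pliers: bystander, leave alone: pliers with red and blue grips, 36 x 160 x 11 mm; origin at the centre of its underside
Not all that is in view belongs to the job. There is more than one size of the transformer; the job needs the largest.

How it is judged:
On the way:
1. the shuttle is fully home (within 2.5 mm) and the transformer is not clamped yet (under 5 N) (x of shuttle in the frame of fixture above -0.0025 m and contact force between shuttle and transformer below 5 N), for 0.2 s.
At the end, for the whole second after the job is handed in: The shuttle is home within 2.5 mm, the transformer stands upright under the screw (within 6 mm) and presses on the shuttle with 64 to 107 N, which is what a quarter turn past first touch gives, give or take about 23 degrees; the knob is at rest (x of shuttle in the frame of fixture above -0.0025 m and contact force between shuttle and transformer between 64 and 107 N and angle between transformer's own z axis and vertical below 0.06 rad and horizontal distance between transformer and fixture below 0.006 m and velocity of joint knob between -0.05 and 0.05 rad/s).
It fails at once if the transformer is crushed: it presses on the shuttle with more than 138 N (about 0.4 turn past touch) (contact force between shuttle and transformer above 138 N).
It fails at once if a bystander is moved by more than 30 mm (distance of any of heatsink, flux_tin, relay, terminal_block, kapton_roll, pliers from where it was at the start of the episode above 0.03 m).
It also fails if it takes over 72 s, if anything falls off the work surface, if the arm or the gripper's body presses on something with over 40 N, if the wrist force passes 120 N, or if a joint passes its speed limit or range.

### The arm

A 7-joint arm with a two-finger parallel gripper is mounted at the origin on a cart in front of the work surface, level with it; the furniture and walls round the work are solid. World frame = base frame: x ahead of the robot, y to its left, z up, the work surface at z = 0. Lengths are in m, angles in rad, forces in N, time in s.
With the tool pointing down it reaches from about 0.4 to 0.85 m from the base axis. Payload 4.5 kg.
Tool frame: the origin (TCP) lies at the very end of the fingers, on their centre line; the grasp point (between the pads) lies 19 mm behind it (r.grip_point_offset is the distance from the TCP to the grasp point, in m); z points along the fingers, y is the line along which they close (so a half turn about z gives the same grasp; the last joint's range is limited). The gripper opens to 88 mm and grips with 3 to 60 N. Pads are 18 mm wide; open, the fingers measure 123 mm over their backs; the gripper's body (75 mm by 187 mm) begins 45 mm behind the grasp point.
Start: joints at [-1.262, 0.689, -0.195, 1.565, 0.157, 0.902, -0.215], TCP at [0.17, 0.602, 0.239] pointing down, gripper open.
Joint ranges: [-3.01, 3.01], [-0.46, 2.08], [-1.47, 1.51], [0.13, 2.56], [-1, 4.14], [0.04, 2.09], [-2.66, 2.66]. Speed limits (rad/s): [2.57, 2.57, 3.14, 3.14, 3.14, 3.14, 3.14].

### API

Orientations are given as a unit quaternion [x, y, z, w].
In Python, from plant import r gives the robot as it stands.
- The arm moves only by the tool carry_out, never from a script. Its argument "rows" is a list of rows, each a list of 3 entries, a list of its own where there are three numbers: the shift along the tool's x, y, z in cm, then the turn, a rotation vector about the tool's x, y, z in degrees, then the closure, from 0 (fully open) to 1 (shut). A call has 1 to 12 rows; each row is the pose to reach, as a shift and turn from the pose commanded when the call began, along the tool's axes at that moment; what a row does not reach only later rows make up. A row lasts 1/10 s, in which the tool goes at most 50 mm and 8.59 degrees, less where a joint would pass 70% of its speed; a pose out of reach is approached as far as the arm can. A call with a gripper value outside its range is refused whole. The fingers move at their own pace and stop on an object; "newtons" is the grip in N (left out, the last holds). Time passes only in rows, so rows that repeat a pose let the fingers close. It gives the time, the measured TCP pose, the force, the opening and the grip force at its end, in the units of the state.
- r.get_state(): the state, without advancing time (a new reading comes with each control period).
- r.snapshot(name): name is "side" or "top" or "wrist"; returns a dict with "image" (420x560x3 uint8, red, green, blue), "fx", "fy", "cx", "cy" (pixels), "pose" (4x4, takes a point from camera to world coordinates). Camera axes: x right, y up, looking along -z (the intrinsics and any distortion apply to the point x, -y, -z); pixel columns grow to the right and rows downward; lengths in m; the calibration is good to about 2 mm. The wrist camera is an equidistant fisheye: a pixel r from the principal point sees the ray r / f radians off the axis. A picture is of the moment at which its call begins. There is no depth.
- r.finish_job(): hands the job in; it is judged then, once.
The state is a dict: "clock": time; "q": joint angles; "qd": joint speeds; "joint_torque": joint torques, N m; "tool_pos": TCP position; "eef_rot": TCP orientation; "contact_force": force on the tool from outside, world axes, zero at the start; "moment": the same for the moment, N m; "opening": opening from 0.0 (shut) to 1.0 (fully open); "finger_force": force on a finger pad.
Only numpy, scipy, OpenCV 4.12 (cv2) and the standard library are available. Lean on these libraries where they do the work, as an engineer would, in place of code of your own. Each camera call takes 0.05 s, during which the arm holds its last target. There are 200 camera calls.

## Working session

There is one attempt and no reset: what is moved stays moved. The work goes in short steps, Python scripts to look and compute and a tool call to move; the robot and the scene stay as the last step left them, time stands still between calls to the robot, and variables do not carry over. Pictures are saved under pics/ and viewed, at most 10 in all, crops included, and the job is handed in when it is done.

Besides the shell and the picture viewer there is one more tool, called after "Call:" as name(argument=value, ...), one argument or row to a line, values as JSON. carry_out: Moves the arm, as the interface text tells. Its arguments: {"type":"object","properties":{"rows":{"type":"array"},"newtons":{"type":"number"}},"required":["rows"]}

```bash
mkdir -p pics; ls
python3 - <<'E'
from plant import r
import cv2,numpy as np
s=r.get_state(); print(s)
for n in ("side","top"):
    d=r.snapshot(n); cv2.imwrite(f"pics/{n}0.png",d["image"][:,:,::-1])
    print(n,d["fx"],d["fy"],d["cx"],d["cy"],np.round(d["pose"],4).tolist(),[k for k in d])
    np.savez(f"{n}0.npz",**{k:d[k] for k in("image","fx","fy","cx","cy","pose")})
E
```

```text
pics
{'clock': 0.0, 'q': array([-1.26221909,  0.68999056, -0.19451839,  1.56634433,  0.15732668,
        0.90250844, -0.21509345]), 'qd': array([ 0.00128362,  0.00070592, -0.0015053 ,  0.00025074,  0.00124225,
        0.00080139,  0.00036831]), 'joint_torque': array([-3.68116230e-05, -5.27561653e+01, -1.26698624e+00, -1.53426594e+01,
       -5.26627852e-02,  6.74439972e-03,  1.74921329e-04]), 'tool_pos': array([0.16946279, 0.60092531, 0.23790597]), 'eef_rot': array([ 1.36901803e-01,  9.90584189e-01, -9.26421227e-04, -5.06190723e-05]), 'contact_force': array([ 0.13047617, -0.64423596,  0.92109604]), 'moment': array([-0.0284238 ,  0.00632767, -0.04167083]), 'finger_force': 0.0, 'opening': 0.9975376642745543}
side 383.5327781701706 383.5327781701706 282.2292182887222 206.36306172715203 [[0.8875, 0.2342, -0.3969, 0.1793], [-0.4607, 0.4745, -0.7501, -0.5321], [0.0127, 0.8486, 0.529, 0.5336], [0.0, 0.0, 0.0, 1.0]] ['image', 'fx', 'fy', 'cx', 'cy', 'pose']
top 387.8361843173141 387.8361843173141 278.34680155914407 214.6793326649088 [[-0.0306, 0.9959, -0.0847, 0.4736], [-0.9985, -0.0342, -0.042, 0.0882], [-0.0447, 0.0833, 0.9955, 1.0019], [0.0, 0.0, 0.0, 1.0]] ['image', 'fx', 'fy', 'cx', 'cy', 'pose']
```

View pics/top0.png

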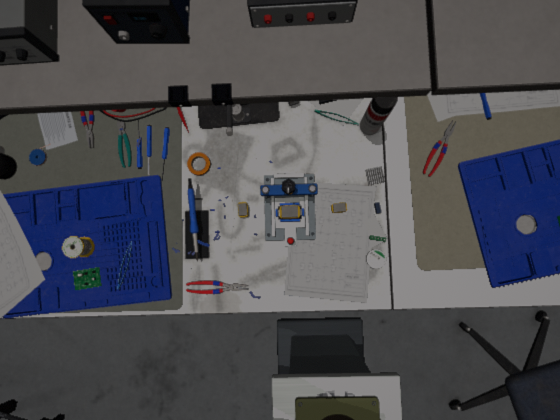

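View pics/side0.png

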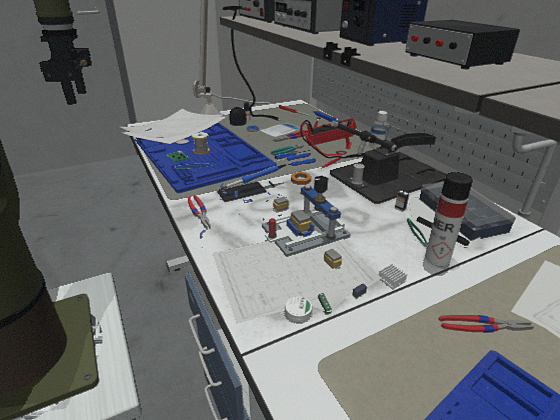

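The top view shows the fixture with the knob at (289,187), the shuttle's transformer at (290,211) and the red pull at (290,241). The side view has the knob at (321,184), the nest transformer at (301,221) and the pull at (272,228).
Things that could be mistaken for the targets:
- Transformer: the loose ones at top (243,210) and (339,208) look smaller; the one in the nest at (290,211) looks largest.
- Red pull: pliers grips at top (200,287) and red tools at (183,118).
- Black knob: clips on the shelf at (178,95) and (221,93).

Next I measure, and make one close crop to check the choice.

```bash
cat > h.py <<'E'
import numpy as np,cv2
def load(n): return dict(np.load(n))
def ray(d,u,v):
    c=np.array([(u-d["cx"])/d["fx"],-(v-d["cy"])/d["fy"],-1.0]); w=d["pose"][:3,:3]@c
    return d["pose"][:3,3],w/np.linalg.norm(w)
def plane(d,u,v,z):
    o,w=ray(d,u,v); return o+w*(z-o[2])/w[2]
def tri(d1,p1,d2,p2):
    o1,a=ray(d1,*p1);o2,b=ray(d2,*p2)
    t=np.linalg.lstsq(np.c_[a,-b],o2-o1,rcond=None)[0]
    P,Q=o1+a*t[0],o2+b*t[1]; return (P+Q)/2,np.linalg.norm(P-Q)
def proj(d,p):
    c=d["pose"][:3,:3].T@(np.array(p)-d["pose"][:3,3]); return d["cx"]+d["fx"]*c[0]/-c[2],d["cy"]-d["fy"]*c[1]/-c[2]
def blobs(d,box,lo,hi,amin=4):
    u0,v0,u1,v1=box; hsv=cv2.cvtColor(np.ascontiguousarray(d["image"][v0:v1,u0:u1]),cv2.COLOR_RGB2HSV)
    n,l,st,ce=cv2.connectedComponentsWithStats(cv2.inRange(hsv,lo,hi))
    return [(ce[i]+[u0,v0],st[i]+[u0,v0,0,0,0]) for i in range(1,n) if st[i][4]>=amin]
E
python3 - <<'E'
from h import *
t=load("top0.npz");s=load("side0.npz")
for nm,d,box in(("top",t,(255,165,330,255)),("side",s,(255,165,360,260))):
    print(nm)
    for k,lo,hi in(("red",(0,120,60),(6,255,255)),("red2",(174,120,60),(180,255,255)),("blue",(100,120,40),(125,255,255)),("yel",(15,90,60),(35,255,255)),("blk",(0,0,0),(180,255,45))):
        for c,st in blobs(d,box,lo,hi,8): print(k,np.round(c,1),st)
a=cv2.resize(t["image"][165:255,235:350],None,fx=4,fy=4,interpolation=cv2.INTER_CUBIC)
b=cv2.resize(s["image"][165:260,255:360],None,fx=3.2,fy=3.79,interpolation=cv2.INTER_CUBIC)
h=min(len(a),len(b)); cv2.imwrite("pics/crop1.png",np.hstack([a[:h],b[:h]])[:,:,::-1])
E
```

```text
top
red [290.1 240.4] [288 238   6   6  29]
blue [302.9 189.5] [293 184  24  11 184]
blue [274.4 190.5] [261 185  25  11 179]
blue [289.8 203.5] [280 203  19   2  33]
blue [276.4 212.5] [276 209   2   7  11]
blue [302.5 211.8] [302 209   2   7  13]
blue [288.8 219.8] [280 219  20   3  49]
yel [288.6 212.4] [279 206  21  12  72]
blk [288.6 188.2] [274 178  31  20 197]
blk [310.8 195.1] [308 194   7   3  14]
blk [267.1 196.1] [264 195   7   4  17]
blk [297.8 217.6] [294 216   7   3  10]
side
red [271.8 226.6] [269 219   7  17  68]
red2 [272.1 224.1] [271 223   4   4   8]
blue [264.2 169.4] [255 165  24  13 194]
blue [310.2 192.9] [301 188  17  13  89]
blue [327.3 207.3] [316 200  24  17 115]
blue [292.  226.4] [287 219  11  16  62]
blue [311.5 226.5] [310 223   4   8  16]
blue [307. 233.] [304 231   7   5  25]
yel [319.7 198.7] [315 196  10   6  36]
yel [279.8 205.2] [273 201  16   9  79]
yel [300.4 224. ] [291 214  20  17 138]
yel [326.1 257.1] [324 253   7   7  25]
blk [280.8 166. ] [278 165   7   4  13]
blk [344.6 178.8] [330 165  30  28  97]
blk [320.4 184.2] [314 176  14  17 170]
blk [257.9 185.8] [255 182   9   8  30]
blk [271.  183.6] [269 181   5   6   9]
blk [260.4 191.6] [255 190  11   4  14]
blk [316.2 208.4] [315 206   5   5   8]
```

View pics/crop1.png

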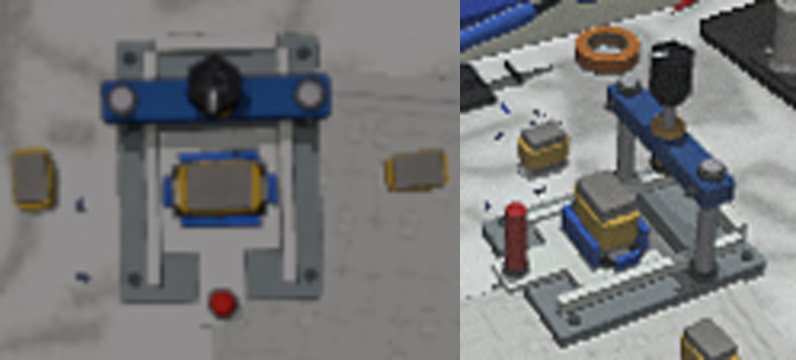

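The crop confirms it: the nest transformer (crop (218,187)) is the largest, the red pull is at (222,303) and the black hex knob at (214,82), its white mark pointing toward the robot. Bridge caps are at (121,97) and (310,93).

Run:
```python
from h import *
t=load("top0.npz");s=load("side0.npz")
pt=plane(t,290.1,240.3,.06);a=plane(t,265.25,189.3,.086);b=plane(t,312.5,188.3,.086)
print("pull",pt,"caps",a,b,"mid",(a+b)/2,np.linalg.norm(a-b))
print("tri pull",tri(t,(290.1,240.3),s,(272,219.7)))
print("tri knob(top)",tri(t,(288.6,186),s,(321,178.5)))
d=a-b; yb=np.arctan2(-d[0],d[1]); f=(a+b)[:2]/2-pt[:2]; print("yaw bridge",yb,"yaw pull",np.arctan2(f[1],f[0]),np.linalg.norm(f))
# slide-plate left/right base edges via blue rails in top
k=plane(t,288.6,186,.135);print("knob",k)
from plant import r
for y in (0,):
  from scipy.spatial.transform import Rotation as R
  q=r.get_state()["eef_rot"];print(R.from_quat(q).as_matrix().round(3))
print("kapton",plane(t,198,163,.01),"heatsink",plane(t,374,176,.01),"tin",plane(t,375,259,.01),"shelf edge",plane(t,280,105,.4))
```

```text
pull [0.49050134 0.10134502 0.06      ] caps [0.61341264 0.15626645 0.086     ] [0.61161093 0.04371548 0.086     ] mid [0.61251178 0.09999097 0.086     ] 0.11256539224547385
tri pull (array([0.49008088, 0.10157596, 0.0587251 ]), np.float64(0.0009838066449020498))
tri knob(top) (array([0.61116897, 0.09986118, 0.13446283]), np.float64(0.0008898978128792991))
yaw bridge -0.016006547374506585 yaw pull -0.01109737680552189 0.12201795550697885
knob [0.6114732  0.09963153 0.135     ]
[[-0.963  0.271 -0.   ]
 [ 0.271  0.963 -0.002]
 [-0.    -0.002 -1.   ]]
kapton [0.70117929 0.33667261 0.01      ] heatsink [ 0.6489644  -0.11817035  0.01      ] tin [ 0.43775301 -0.1098911   0.01      ] shelf edge [0.7003312  0.10557836 0.4       ]
```

Scale checks pass: the caps are 112.6 mm apart (112), and pull to screw is 122 mm (72+50). Fixture origin is (0.612, 0.100), yaw about -0.8°. First I close the fingers and move in front of the pull, staying high.

Call:
carry_out(
  rows=[
    [[-2,-2,0],[0,0,-1],1],
    [[-5,-5,0],[0,0,-3],1],
    [[-9,-9,0],[0,0,-5],1],
    [[-13,-13,0],[0,0,-7],1],
    [[-17,-17,0],[0,0,-9],1],
    [[-21,-21,0],[0,0,-11],1],
    [[-25,-25.5,0],[0,0,-13],1],
    [[-29,-30,0],[0,0,-15],1],
    [[-33,-34,0],[0,0,-15],1],
    [[-36.5,-37.5,0],[0,0,-15],1],
    [[-39,-40,0],[0,0,-15],1],
    [[-39.6,-40.7,0],[0,0,-15],1],
  ],
  newtons=25,
)

```text
clock: 1.3
tool_pos: [0.441, 0.1001, 0.2386]
eef_rot: [0.007, 1.0, -0.0, -0.0]
contact_force: [1.2, 1.2, 0.3]
opening: 0.003
finger_force: 0.0
```

Call:
carry_out(
  rows=[
    [[0,0.1,3],[0,0,0],1],
    [[0,0.1,6],[0,0,0],1],
    [[0,0.1,10],[0,0,0],1],
    [[0,0.1,14],[0,0,0],1],
    [[0,0.1,17],[0,0,0],1],
    [[0,0.1,19],[0,0,0],1],
    [[0,0.1,20],[0,0,0],1],
    [[0,0.1,20.3],[0,0,0],1],
    [[0,0.1,20.3],[0,0,0],1],
    [[0,0.1,20.3],[0,0,0],1],
  ],
)

```text
clock: 2.3
tool_pos: [0.4408, 0.1035, 0.0365]
eef_rot: [0.007, 1.0, 0.0, 0.001]
contact_force: [-0.3, -0.6, 0.8]
opening: 0.003
finger_force: 0.0
```

Run:
```python
from plant import r
import cv2,numpy as np
from h import *
s=r.get_state(); print(s["q"].round(3),s["tool_pos"],s["contact_force"],s["moment"])
for n in ("side","top"):
    d=r.snapshot(n); np.savez(f"{n}1.npz",**d)
t=load("top1.npz");sd=load("side1.npz")
print("clips",tri(load("top0.npz"),(221,93),load("side0.npz"),(348,52)),proj(sd,s["tool_pos"]))
a=cv2.resize(sd["image"][130:260,230:360],None,fx=4,fy=4); b=cv2.resize(t["image"][130:260,250:320],None,fx=4,fy=4)
cv2.imwrite("pics/c2.png",np.hstack([a,b])[:,:,::-1])
```

```text
[-0.311  0.876 -0.035  2.215  0.495  0.056  0.73 ] [0.44084531 0.10350817 0.03654276] [-0.2678842  -0.59529499  0.80531519] [ 0.02232683  0.01641941 -0.02081425]
clips (array([0.73290664, 0.20581557, 0.37530628]), np.float64(0.004680296100951415)) (np.float64(251.7463672463908), np.float64(233.18162326228213))
```

View pics/c2.png

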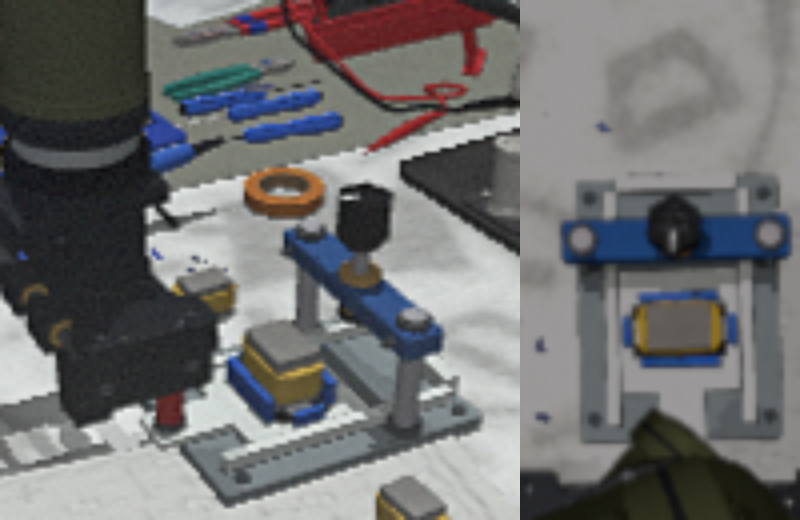

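The side crop shows the closed gripper in front of the red pull at (170,410), with nothing disturbed. Now push along +x (tool -x).

Call:
carry_out(
  rows=[
    [[-1,-0.1,0],[0,0,0],1],
    [[-2,-0.1,0],[0,0,0],1],
    [[-2.8,-0.1,0],[0,0,0],1],
    [[-3.4,-0.1,0],[0,0,0],1],
    [[-4,-0.1,0],[0,0,0],1],
    [[-4.6,-0.1,0],[0,0,0],1],
    [[-5.2,-0.1,0],[0,0,0],1],
    [[-5.8,-0.1,0],[0,0,0],1],
    [[-6.4,-0.1,0],[0,0,0],1],
    [[-7,-0.1,0],[0,0,0],1],
    [[-7.4,-0.1,0],[0,0,0],1],
    [[-7.4,-0.1,0],[0,0,0],1],
  ],
)

```text
clock: 3.6
tool_pos: [0.5155, 0.1015, 0.0357]
eef_rot: [0.007, 1.0, 0.0, 0.001]
contact_force: [-0.1, 0.7, 0.0]
opening: 0.003
finger_force: 0.0
```

Run:
```python
from plant import r
from h import *
s=r.get_state(); print(s["q"].round(3),s["tool_pos"],s["contact_force"],s["moment"])
```

```text
[-0.182  0.901 -0.166  1.998  0.49   0.279  0.798] [0.51551155 0.10146744 0.0356664 ] [-0.10460142  0.71730264  0.00304157] [-0.03851767 -0.04869838  0.00962027]
```

Call:
carry_out(
  rows=[
    [[-0.2,0,0],[0,0,0],1],
    [[-0.4,0,0],[0,0,0],1],
    [[-0.6,0,0],[0,0,0],1],
    [[-0.7,0,0],[0,0,0],1],
  ],
)

```text
clock: 4.0
tool_pos: [0.5212, 0.1013, 0.0357]
eef_rot: [0.006, 1.0, -0.0, -0.0]
contact_force: [-1.5, -0.2, 0.2]
opening: 0.006
finger_force: 1.0
```

Call:
carry_out(
  rows=[
    [[-0.2,0,0],[0,0,0],1],
    [[-0.4,0,0],[0,0,0],1],
    [[-0.4,0,0],[0,0,0],1],
  ],
)

```text
clock: 4.3
tool_pos: [0.5237, 0.1013, 0.0356]
eef_rot: [0.006, 1.0, -0.0, -0.002]
contact_force: [-4.8, 0.6, 3.5]
opening: 0.009
finger_force: 2.6
```

Call:
carry_out(
  rows=[
    [[-0.2,0,0],[0,0,0],1],
    [[-0.4,0,0],[0,0,0],1],
    [[-0.5,0,0],[0,0,0],1],
    [[-0.5,0,0],[0,0,0],1],
  ],
)

```text
clock: 4.7
tool_pos: [0.5237, 0.1012, 0.0355]
eef_rot: [0.005, 1.0, -0.001, -0.006]
contact_force: [-13.9, 2.2, 11.4]
opening: 0.003
finger_force: 7.1
```

The stop is reached: x holds at 0.5237 while the force rises to 14 N. Back off and up, and check.

Call:
carry_out(
  rows=[
    [[1,0,0],[0,0,0],1],
    [[3,0,0],[0,0,0],1],
    [[4,0,-1],[0,0,0],1],
    [[4,0,-4],[0,0,0],0.5],
    [[4,0,-8],[0,0,0],0],
    [[4,0,-12],[0,0,0],0],
    [[4,0,-16],[0,0,0],0],
    [[4,0,-18],[0,0,0],0],
    [[4,0,-18],[0,0,0],0],
  ],
)

```text
clock: 5.6
tool_pos: [0.493, 0.1022, 0.2194]
eef_rot: [0.007, 1.0, 0.001, 0.004]
contact_force: [-0.1, 1.0, -0.7]
opening: 0.526
finger_force: 0.0
```

Run:
```python
from plant import r
from h import *
s=r.get_state(); print(s["q"].round(3),s["tool_pos"],s["eef_rot"],s["contact_force"],s["moment"])
d=r.snapshot("side"); np.savez("side2.npz",**d); w=r.snapshot("wrist"); np.savez("wrist2.npz",**w); print(w["fx"],w["cx"],w["cy"])
S=d["image"][150:260,240:360]
a=cv2.resize(S,None,fx=4,fy=4); b=cv2.resize(w["image"],(373,280))
b=np.vstack([b,np.zeros((160,373,3),np.uint8)])
cv2.imwrite("pics/c3.png",np.hstack([a[:440,:427],b])[:,:,::-1])
for c,st in blobs(d,(255,165,360,260),(0,120,60),(6,255,255),8): print(c,st)
print("expect pull", proj(d,(.540,.1007,.06)),proj(load("side0.npz"),(.490,.1013,.06)))
```

```text
[-0.053  0.575 -0.382  1.95   0.335  0.669  0.914] [0.49296792 0.10218291 0.21943828] [0.00703272 0.99996582 0.00106627 0.00421388] [-0.11925631  0.9676861  -0.67928507] [-0.01061881 -0.04149035 -0.05420665]
325.19226210127806 278.172532562522 209.13617526968127
[291.46376812 220.52173913] [289 213   6  17  69]
expect pull (np.float64(292.18749678338725), np.float64(213.9553140293705)) (np.float64(272.2435928145761), np.float64(219.2900166593821))
```

View pics/c3.png

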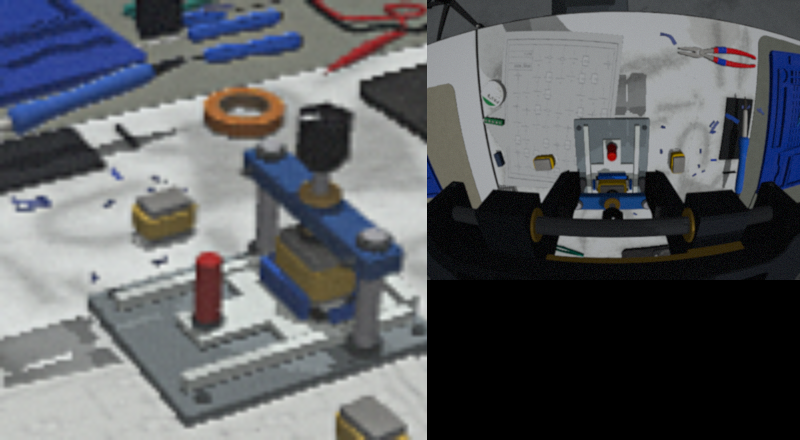

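The side crop shows the pull moved 50 mm, as predicted, to (208,290), and the transformer sits under the screw at (315,265). Next I move above the knob, turning -90° and then another -90° so the last joint has room for the whole clockwise turn.

Call:
carry_out(
  rows=[
    [[-1,-0.1,0],[0,0,-8],0],
    [[-2.5,-0.1,0],[0,0,-16],0],
    [[-4.5,-0.1,0],[0,0,-24],0],
    [[-6.5,-0.1,0],[0,0,-32],0],
    [[-8.5,-0.1,0],[0,0,-40],0],
    [[-10,-0.1,0],[0,0,-48],0],
    [[-11,-0.1,0],[0,0,-56],0],
    [[-11.6,-0.1,0],[0,0,-64],0],
    [[-11.8,-0.1,0],[0,0,-72],0],
    [[-11.8,-0.1,0],[0,0,-80],0],
    [[-11.8,-0.1,0],[0,0,-88],0],
    [[-11.8,-0.1,0],[0,0,-90],0],
  ],
)

```text
clock: 6.9
tool_pos: [0.6076, 0.0988, 0.2138]
eef_rot: [-0.703, 0.711, 0.001, -0.001]
contact_force: [-0.2, -0.3, -0.8]
opening: 1.003
finger_force: 0.0
```

Run:
```python
from plant import r
s=r.get_state(); print(s["q"].round(3),s["tool_pos"],s["eef_rot"])
```

```text
[ 0.193  0.816 -0.817  1.601  0.668  1.028  2.305] [0.60761282 0.09882803 0.21376898] [-0.70327142  0.71091992  0.00096229 -0.00111934]
```

Clockwise turning lowers q7 (now 2.305), so I grip at the -60° flats: turn +30° back, centre over the knob and descend part way.

Call:
carry_out(
  rows=[
    [[0,-0.2,0],[0,0,8],0],
    [[-0.1,-0.4,0.5],[0,0,16],0],
    [[-0.1,-0.4,1.5],[0,0,24],0],
    [[-0.1,-0.4,3],[0,0,30],0],
    [[-0.1,-0.4,4],[0,0,30],0],
    [[-0.1,-0.4,4.5],[0,0,30],0],
    [[-0.1,-0.4,4.5],[0,0,30],0],
    [[-0.1,-0.4,4.5],[0,0,30],0],
  ],
)

```text
clock: 7.7
tool_pos: [0.6124, 0.1003, 0.1708]
eef_rot: [-0.495, 0.869, 0.0, 0.0]
contact_force: [0.4, 0.6, -0.5]
opening: 0.997
finger_force: 0.0
```

Run:
```python
from plant import r
from h import *
s=r.get_state(); print(s["q"].round(3),s["tool_pos"],s["eef_rot"],s["moment"])
d=r.snapshot("side"); w=r.snapshot("wrist"); np.savez("wrist3.npz",**w)
# expected knob pixel in wrist camera
p=np.array([.6115,.0998,.135]); c=w["pose"][:3,:3].T@(p-w["pose"][:3,3]); v=np.array([c[0],-c[1],-c[2]]); th=np.arctan2(np.hypot(*v[:2]),v[2]); n=v[:2]/np.hypot(*v[:2])
u=np.array([w["cx"],w["cy"]])+w["fx"]*th*n; print("knob top px",u)
a=cv2.resize(d["image"][100:240,240:380],None,fx=3,fy=3)
im=w["image"].copy(); cv2.circle(im,tuple(int(x) for x in u),2,(0,255,0),-1)
x,y=[int(k) for k in u]; cr=im[max(0,y-60):y+60,max(0,x-60):x+60]; cr=cv2.resize(cr,(int(420*cr.shape[1]/cr.shape[0]),420)) [:, :380]
cv2.imwrite("pics/c4.png",np.hstack([a,cr])[:,:,::-1])
```

```text
[ 0.112  0.834 -0.651  1.63   0.614  0.891  1.828] [0.61241915 0.10033004 0.17082441] [-4.94645830e-01  8.69094600e-01  2.07344867e-04  1.89451602e-04] [0.09096382 0.12056643 0.05846835]
knob top px [278.46962908 242.7519327 ]
```

View pics/c4.png

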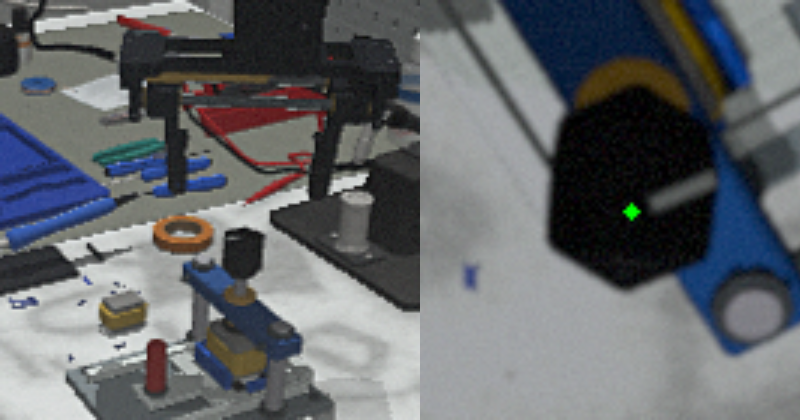

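The wrist crop shows the hex knob centred on the predicted point (632,212), with its flats nearly parallel to the pads. Descend and grip.

Call:
carry_out(
  rows=[
    [[0,0,2],[0,0,0],0],
    [[0,0,4],[0,0,0],0.2],
    [[0,0,5.5],[0,0,0],0.2],
    [[0,0,6.3],[0,0,0],0.3],
    [[0,0,6.6],[0,0,0],0.4],
    [[0,0,6.6],[0,0,0],0.5],
    [[0,0,6.6],[0,0,0],0.6],
    [[0,0,6.6],[0,0,0],1],
    [[0,0,6.6],[0,0,0],1],
    [[0,0,6.6],[0,0,0],1],
    [[0,0,6.6],[0,0,0],1],
    [[0,0,6.6],[0,0,0],1],
  ],
  newtons=40,
)

```text
clock: 9.0
tool_pos: [0.6128, 0.1003, 0.1053]
eef_rot: [-0.494, 0.869, -0.0, 0.001]
contact_force: [0.0, -0.6, 4.3]
opening: 0.338
finger_force: 40.0
```

```bash
cat > st.py <<'E'
from plant import r
import numpy as np
from scipy.spatial.transform import Rotation as R
s=r.get_state(); M=R.from_quat(s["eef_rot"]).as_matrix()
print("yang",round(np.degrees(np.arctan2(M[1,1],M[0,1])),2),"q7",s["q"].round(3)[-1],"q",s["q"].round(2),"p",s["tool_pos"].round(4),"F",s["contact_force"].round(1),"M",s["moment"].round(3),"tauq7",s["joint_torque"][-1].round(3),"op",round(s["opening"]*88,1),"t",s["clock"])
E
python3 st.py
```

```text
yang 149.23 q7 1.766 q [ 0.08  0.92 -0.59  1.67  0.69  0.77  1.77] p [0.6128 0.1003 0.1053] F [ 0.  -0.6  4.3] M [ 0.114 -0.021 -0.274] tauq7 0.246 op 29.7 t 9.0
```

Gripped across flats at 29.7 mm. Turn clockwise (tool +z) 30° at a time, following the screw down 0.44 mm per 10°.

Call:
carry_out(
  rows=[
    [[0,0,0.02],[0,0,5],1],
    [[0,0,0.04],[0,0,10],1],
    [[0,0,0.07],[0,0,15],1],
    [[0,0,0.09],[0,0,20],1],
    [[0,0,0.09],[0,0,20],1],
  ],
)

```text
clock: 9.5
tool_pos: [0.6129, 0.1002, 0.1044]
eef_rot: [-0.336, 0.942, -0.001, 0.001]
contact_force: [0.8, -1.6, 5.7]
opening: 0.338
finger_force: 40.0
```

```bash
python3 st.py
```

```text
yang 129.3 q7 1.488 q [ 0.04  0.9  -0.5   1.67  0.6   0.73  1.49] p [0.6129 0.1002 0.1044] F [ 0.8 -1.6  5.7] M [-0.101 -0.136  0.076] tauq7 -0.566 op 29.7 t 9.5
```

Call:
carry_out(
  rows=[
    [[0,0,0.02],[0,0,5],1],
    [[0,0,0.04],[0,0,10],1],
    [[0,0,0.07],[0,0,15],1],
    [[0,0,0.09],[0,0,20],1],
    [[0,0,0.09],[0,0,20],1],
  ],
)

```text
clock: 10.0
tool_pos: [0.613, 0.1001, 0.1035]
eef_rot: [-0.168, 0.986, -0.0, 0.001]
contact_force: [-0.1, -1.5, 5.7]
opening: 0.337
finger_force: 40.0
```

```bash
python3 st.py
```

```text
yang 109.33 q7 1.22 q [-0.01  0.88 -0.41  1.68  0.51  0.69  1.22] p [0.613  0.1001 0.1035] F [-0.1 -1.5  5.7] M [-0.204 -0.164  0.177] tauq7 -0.502 op 29.7 t 10.0
```

Call:
carry_out(
  rows=[
    [[0,0,0.01],[0,0,2],1],
    [[0,0,0.02],[0,0,4],1],
    [[0,0,0.03],[0,0,6],1],
    [[0,0,0.04],[0,0,8],1],
    [[0,0,0.05],[0,0,10],1],
  ],
)

```text
clock: 10.5
tool_pos: [0.6131, 0.1, 0.1031]
eef_rot: [-0.082, 0.997, -0.0, 0.001]
contact_force: [0.5, -1.7, 7.2]
opening: 0.341
finger_force: 40.0
```

```bash
python3 st.py
```

```text
yang 99.36 q7 1.09 q [-0.04  0.88 -0.36  1.68  0.46  0.67  1.09] p [0.6131 0.1    0.1031] F [ 0.5 -1.7  7.2] M [-0.271 -0.114  0.267] tauq7 -0.012 op 30.0 t 10.5
```

Call:
carry_out(
  rows=[
    [[0,0,0.01],[0,0,2],1],
    [[0,0,0.02],[0,0,4],1],
    [[0,0,0.03],[0,0,6],1],
    [[0,0,0.04],[0,0,8],1],
    [[0,0,0.05],[0,0,10],1],
  ],
)

```text
clock: 11.0
tool_pos: [0.6131, 0.0999, 0.1027]
eef_rot: [0.006, 1.0, -0.0, 0.001]
contact_force: [0.7, -1.5, 6.0]
opening: 0.339
finger_force: 40.0
```

```bash
python3 st.py
```

```text
yang 89.36 q7 0.962 q [-0.06  0.87 -0.32  1.68  0.41  0.65  0.96] p [0.6131 0.0999 0.1027] F [ 0.7 -1.5  6. ] M [-0.295 -0.116  0.324] tauq7 -0.016 op 29.8 t 11.0
```

Call:
carry_out(
  rows=[
    [[0,0,0.01],[0,0,2],1],
    [[0,0,0.02],[0,0,4],1],
    [[0,0,0.03],[0,0,6],1],
    [[0,0,0.04],[0,0,8],1],
    [[0,0,0.05],[0,0,10],1],
  ],
)

```text
clock: 11.5
tool_pos: [0.6131, 0.0998, 0.1023]
eef_rot: [0.093, 0.996, -0.0, 0.001]
contact_force: [-0.1, -1.9, 8.4]
opening: 0.337
finger_force: 40.0
```

```bash
python3 st.py
```

```text
yang 79.36 q7 0.835 q [-0.09  0.87 -0.27  1.68  0.35  0.64  0.84] p [0.6131 0.0998 0.1023] F [-0.1 -1.9  8.4] M [-0.381 -0.083  0.265] tauq7 -0.033 op 29.6 t 11.5
```

Call:
carry_out(
  rows=[
    [[0,0,0.01],[0,0,2],1],
    [[0,0,0.02],[0,0,4],1],
    [[0,0,0.03],[0,0,6],1],
    [[0,0,0.04],[0,0,8],1],
    [[0,0,0.04],[0,0,10],1],
  ],
)

```text
clock: 12.0
tool_pos: [0.6131, 0.0997, 0.1019]
eef_rot: [0.179, 0.984, -0.0, 0.001]
contact_force: [1.3, -1.4, 7.5]
opening: 0.343
finger_force: 40.0
```

```bash
python3 st.py
```

```text
yang 69.36 q7 0.711 q [-0.11  0.87 -0.22  1.68  0.29  0.62  0.71] p [0.6131 0.0997 0.1019] F [ 1.3 -1.4  7.5] M [-0.397 -0.062  0.301] tauq7 -0.056 op 30.2 t 12.0
```

Call:
carry_out(
  rows=[
    [[0,0,0.01],[0,0,2],1],
    [[0,0,0.02],[0,0,4],1],
    [[0,0,0.03],[0,0,6],1],
    [[0,0,0.04],[0,0,8],1],
    [[0,0,0.04],[0,0,10],1],
  ],
)

```text
clock: 12.5
tool_pos: [0.613, 0.0996, 0.1015]
eef_rot: [0.264, 0.964, -0.0, 0.001]
contact_force: [-0.6, -1.6, 9.1]
opening: 0.343
finger_force: 40.0
```

```bash
python3 st.py
```

```text
yang 59.36 q7 0.588 q [-0.14  0.86 -0.18  1.69  0.24  0.61  0.59] p [0.613  0.0996 0.1015] F [-0.6 -1.6  9.1] M [-0.463  0.039  0.301] tauq7 -0.077 op 30.2 t 12.5
```

No touch yet: baseline about 0.29 N m ± 0.025, with 90° turned. Continue in 10° steps with a reading after each.

Call:
carry_out(
  rows=[
    [[0,0,0.01],[0,0,2],1],
    [[0,0,0.02],[0,0,4],1],
    [[0,0,0.02],[0,0,6],1],
    [[0,0,0.03],[0,0,8],1],
    [[0,0,0.04],[0,0,10],1],
  ],
)

```text
clock: 13.0
tool_pos: [0.613, 0.0995, 0.1012]
eef_rot: [0.347, 0.938, -0.0, 0.001]
contact_force: [-0.9, -1.0, 9.3]
opening: 0.339
finger_force: 40.0
```

```bash
python3 st.py
```

```text
yang 49.37 q7 0.467 q [-0.16  0.86 -0.13  1.69  0.18  0.6   0.47] p [0.613  0.0995 0.1012] F [-0.9 -1.   9.3] M [-0.499  0.156  0.361] tauq7 -0.096 op 29.8 t 13.0
```

Call:
carry_out(
  rows=[
    [[0,0,0.01],[0,0,2],1],
    [[0,0,0.02],[0,0,4],1],
    [[0,0,0.02],[0,0,6],1],
    [[0,0,0.03],[0,0,8],1],
    [[0,0,0.04],[0,0,10],1],
  ],
)

```text
clock: 13.5
tool_pos: [0.6129, 0.0995, 0.1008]
eef_rot: [0.428, 0.904, -0.0, 0.001]
contact_force: [-0.8, -2.3, 10.4]
opening: 0.341
finger_force: 40.0
```

```bash
python3 st.py
```

```text
yang 39.37 q7 0.348 q [-0.19  0.86 -0.08  1.69  0.12  0.59  0.35] p [0.6129 0.0995 0.1008] F [-0.8 -2.3 10.4] M [-0.494  0.147  0.311] tauq7 -0.116 op 30.0 t 13.5
```

Call:
carry_out(
  rows=[
    [[0,0,0.01],[0,0,2],1],
    [[0,0,0.02],[0,0,4],1],
    [[0,0,0.02],[0,0,6],1],
    [[0,0,0.03],[0,0,8],1],
    [[0,0,0.04],[0,0,10],1],
  ],
)

```text
clock: 14.0
tool_pos: [0.6129, 0.0994, 0.1005]
eef_rot: [0.505, 0.863, -0.0, 0.001]
contact_force: [-0.6, -2.3, 11.2]
opening: 0.338
finger_force: 40.0
```

```bash
python3 st.py
```

```text
yang 29.37 q7 0.229 q [-0.21  0.86 -0.04  1.69  0.05  0.59  0.23] p [0.6129 0.0994 0.1005] F [-0.6 -2.3 11.2] M [-0.537  0.246  0.335] tauq7 -0.135 op 29.7 t 14.0
```

Call:
carry_out(
  rows=[
    [[0,0,0.01],[0,0,2],1],
    [[0,0,0.02],[0,0,4],1],
    [[0,0,0.02],[0,0,6],1],
    [[0,0,0.03],[0,0,8],1],
    [[0,0,0.04],[0,0,10],1],
  ],
)

```text
clock: 14.5
tool_pos: [0.6128, 0.0994, 0.1001]
eef_rot: [0.578, 0.816, -0.0, 0.001]
contact_force: [-0.4, -1.6, 11.0]
opening: 0.339
finger_force: 40.0
```

```bash
python3 st.py
```

```text
yang 19.37 q7 0.111 q [-0.24  0.86  0.01  1.69 -0.01  0.59  0.11] p [0.6128 0.0994 0.1001] F [-0.4 -1.6 11. ] M [-0.547  0.264  0.391] tauq7 -0.154 op 29.8 t 14.5
```

Moment readings may be low-pass filtered, and q7's torque hints at a kink near 62°. Friction cancels between tightening and loosening, so the mean of the two gives the spring torque directly. Hold, back off 10°, then go forward again, reading at each stage.

Call:
carry_out(
  rows=[
    [[0,0,0],[0,0,0],1],
    [[0,0,0],[0,0,0],1],
    [[0,0,0],[0,0,0],1],
  ],
)

```text
clock: 14.8
tool_pos: [0.6128, 0.0994, 0.1001]
eef_rot: [0.578, 0.816, -0.0, 0.001]
contact_force: [-0.9, -1.8, 10.5]
opening: 0.335
finger_force: 40.0
```

```bash
cat >> st.py <<'E'
print("   qd7",s["qd"][-1].round(4),"tau",s["joint_torque"].round(2))
E
python3 st.py
```

```text
yang 19.43 q7 0.112 q [-0.24  0.86  0.01  1.69 -0.01  0.59  0.11] p [0.6128 0.0994 0.1001] F [-0.9 -1.8 10.5] M [-0.512  0.328  0.356] tauq7 -0.306 op 29.4 t 14.8
   qd7 -0.0002 tau [ -0.82 -49.44   0.49  -9.8   -0.6   -0.46  -0.31]
```

Call:
carry_out(
  rows=[
    [[0,0,-0.01],[0,0,-1],1],
    [[0,0,-0.01],[0,0,-2],1],
    [[0,0,-0.01],[0,0,-3],1],
    [[0,0,-0.02],[0,0,-4],1],
    [[0,0,-0.02],[0,0,-5],1],
  ],
)

```text
clock: 15.3
tool_pos: [0.6129, 0.0994, 0.1003]
eef_rot: [0.542, 0.84, 0.0, 0.001]
contact_force: [-0.8, -1.5, 9.7]
opening: 0.339
finger_force: 40.0
```

```bash
python3 st.py
```

```text
yang 24.35 q7 0.17 q [-0.23  0.86 -0.01  1.69  0.02  0.59  0.17] p [0.6129 0.0994 0.1003] F [-0.8 -1.5  9.7] M [-0.383  0.275 -0.156] tauq7 0.086 op 29.8 t 15.3
   qd7 0.1173 tau [ -1.26 -49.63   0.12  -9.76  -0.18  -0.41   0.09]
```

Call:
carry_out(
  rows=[
    [[0,0,-0.01],[0,0,-1],1],
    [[0,0,-0.01],[0,0,-2],1],
    [[0,0,-0.01],[0,0,-3],1],
    [[0,0,-0.02],[0,0,-4],1],
    [[0,0,-0.02],[0,0,-5],1],
  ],
)

```text
clock: 15.8
tool_pos: [0.6129, 0.0994, 0.1004]
eef_rot: [0.505, 0.863, 0.0, 0.001]
contact_force: [-1.5, -0.9, 9.7]
opening: 0.342
finger_force: 40.0
```

```bash
python3 st.py
```

```text
yang 29.35 q7 0.229 q [-0.21  0.86 -0.04  1.69  0.05  0.59  0.23] p [0.6129 0.0994 0.1004] F [-1.5 -0.9  9.7] M [-0.42   0.22  -0.198] tauq7 0.094 op 30.1 t 15.8
   qd7 0.1158 tau [ -1.27 -49.75  -0.17  -9.74  -0.17  -0.37   0.09]
```

Call:
carry_out(
  rows=[
    [[0,0,-0.01],[0,0,-1],1],
    [[0,0,-0.01],[0,0,-2],1],
    [[0,0,-0.01],[0,0,-3],1],
    [[0,0,-0.02],[0,0,-4],1],
    [[0,0,-0.02],[0,0,-5],1],
  ],
)

```text
clock: 16.3
tool_pos: [0.6129, 0.0994, 0.1006]
eef_rot: [0.467, 0.884, 0.0, 0.001]
contact_force: [-0.5, -1.5, 9.6]
opening: 0.339
finger_force: 40.0
```

```bash
python3 st.py
```

```text
yang 34.34 q7 0.288 q [-0.2   0.86 -0.06  1.69  0.08  0.59  0.29] p [0.6129 0.0994 0.1006] F [-0.5 -1.5  9.6] M [-0.367  0.172 -0.199] tauq7 0.103 op 29.8 t 16.3
   qd7 0.1175 tau [ -1.27 -49.88  -0.46  -9.71  -0.16  -0.34   0.1 ]
```

Tightening and loosening must be compared at equal speed so the velocity term cancels. Go forward again at 1° per row.

Call:
carry_out(
  rows=[
    [[0,0,0.01],[0,0,1],1],
    [[0,0,0.01],[0,0,2],1],
    [[0,0,0.01],[0,0,3],1],
    [[0,0,0.02],[0,0,4],1],
    [[0,0,0.02],[0,0,5],1],
  ],
)

```text
clock: 16.8
tool_pos: [0.6128, 0.0994, 0.1005]
eef_rot: [0.504, 0.863, -0.0, 0.001]
contact_force: [-0.6, -2.6, 10.0]
opening: 0.34
finger_force: 40.0
```

```bash
python3 st.py
```

```text
yang 29.41 q7 0.229 q [-0.21  0.86 -0.04  1.69  0.05  0.59  0.23] p [0.6128 0.0994 0.1005] F [-0.6 -2.6 10. ] M [-0.495  0.21   0.355] tauq7 -0.259 op 29.9 t 16.8
   qd7 -0.1175 tau [ -0.63 -49.77  -0.14  -9.8   -0.6   -0.39  -0.26]
```

Call:
carry_out(
  rows=[
    [[0,0,0.01],[0,0,1],1],
    [[0,0,0.01],[0,0,2],1],
    [[0,0,0.01],[0,0,3],1],
    [[0,0,0.02],[0,0,4],1],
    [[0,0,0.02],[0,0,5],1],
  ],
)

```text
clock: 17.3
tool_pos: [0.6128, 0.0994, 0.1003]
eef_rot: [0.542, 0.841, -0.0, 0.001]
contact_force: [-2.0, -1.6, 10.0]
opening: 0.338
finger_force: 40.0
```

```bash
python3 st.py
```

```text
yang 24.41 q7 0.17 q [-0.23  0.86 -0.01  1.69  0.02  0.59  0.17] p [0.6128 0.0994 0.1003] F [-2.  -1.6 10. ] M [-0.521  0.253  0.392] tauq7 -0.268 op 29.8 t 17.3
   qd7 -0.1169 tau [ -0.62 -49.65   0.15  -9.82  -0.61  -0.42  -0.27]
```

Call:
carry_out(
  rows=[
    [[0,0,-0.01],[0,0,-2],1],
    [[0,0,-0.02],[0,0,-4],1],
    [[0,0,-0.03],[0,0,-6],1],
    [[0,0,-0.04],[0,0,-8],1],
    [[0,0,-0.04],[0,0,-10],1],
  ],
)

```text
clock: 17.8
tool_pos: [0.6129, 0.0994, 0.1006]
eef_rot: [0.467, 0.885, 0.0, 0.001]
contact_force: [-0.2, -1.8, 10.2]
opening: 0.336
finger_force: 40.0
```

```bash
python3 st.py
```

```text
yang 34.39 q7 0.289 q [-0.2   0.86 -0.06  1.69  0.08  0.59  0.29] p [0.6129 0.0994 0.1006] F [-0.2 -1.8 10.2] M [-0.45   0.244 -0.243] tauq7 -0.02 op 29.6 t 17.8
   qd7 0.2338 tau [-1.410e+00 -4.979e+01 -3.800e-01 -9.700e+00 -2.200e-01 -3.600e-01
 -2.000e-02]
```

Call:
carry_out(
  rows=[
    [[0,0,-0.01],[0,0,-2],1],
    [[0,0,-0.02],[0,0,-4],1],
    [[0,0,-0.03],[0,0,-6],1],
    [[0,0,-0.04],[0,0,-8],1],
    [[0,0,-0.04],[0,0,-10],1],
  ],
)

```text
clock: 18.3
tool_pos: [0.613, 0.0995, 0.101]
eef_rot: [0.388, 0.922, 0.0, 0.001]
contact_force: [-0.3, -2.5, 8.7]
opening: 0.341
finger_force: 40.0
```

```bash
python3 st.py
```

```text
yang 44.38 q7 0.408 q [-0.18  0.86 -0.11  1.69  0.15  0.6   0.41] p [0.613  0.0995 0.101 ] F [-0.3 -2.5  8.7] M [-0.371  0.117 -0.248] tauq7 -0.005 op 30.0 t 18.3
   qd7 0.2371 tau [ -1.4  -50.04  -0.96  -9.65  -0.2   -0.3   -0.  ]
```

Call:
carry_out(
  rows=[
    [[0,0,-0.01],[0,0,-2],1],
    [[0,0,-0.02],[0,0,-4],1],
    [[0,0,-0.03],[0,0,-6],1],
    [[0,0,-0.04],[0,0,-8],1],
    [[0,0,-0.04],[0,0,-10],1],
  ],
)

```text
clock: 18.8
tool_pos: [0.613, 0.0995, 0.1013]
eef_rot: [0.306, 0.952, 0.0, 0.001]
contact_force: [-0.6, -2.4, 8.7]
opening: 0.339
finger_force: 40.0
```

```bash
python3 st.py
```

```text
yang 54.38 q7 0.528 q [-0.15  0.86 -0.15  1.69  0.21  0.61  0.53] p [0.613  0.0995 0.1013] F [-0.6 -2.4  8.7] M [-0.416  0.077 -0.22 ] tauq7 0.01 op 29.8 t 18.8
   qd7 0.2388 tau [-1.38e+00 -5.03e+01 -1.52e+00 -9.60e+00 -1.70e-01 -2.40e-01  1.00e-02]
```

Call:
carry_out(
  rows=[
    [[0,0,-0.01],[0,0,-2],1],
    [[0,0,-0.02],[0,0,-4],1],
    [[0,0,-0.03],[0,0,-6],1],
    [[0,0,-0.04],[0,0,-8],1],
    [[0,0,-0.04],[0,0,-10],1],
  ],
)

```text
clock: 19.3
tool_pos: [0.6131, 0.0996, 0.1017]
eef_rot: [0.222, 0.975, 0.0, 0.001]
contact_force: [0.1, -1.9, 8.6]
opening: 0.34
finger_force: 40.0
```

```bash
python3 st.py
```

```text
yang 64.38 q7 0.65 q [-0.12  0.86 -0.2   1.68  0.27  0.62  0.65] p [0.6131 0.0996 0.1017] F [ 0.1 -1.9  8.6] M [-0.332  0.048 -0.294] tauq7 0.025 op 29.9 t 19.3
   qd7 0.2418 tau [-1.350e+00 -5.054e+01 -2.090e+00 -9.550e+00 -1.400e-01 -1.900e-01
  2.000e-02]
```

Call:
carry_out(
  rows=[
    [[0,0,-0.01],[0,0,-2],1],
    [[0,0,-0.02],[0,0,-4],1],
    [[0,0,-0.03],[0,0,-6],1],
    [[0,0,-0.04],[0,0,-8],1],
    [[0,0,-0.04],[0,0,-10],1],
  ],
)

```text
clock: 19.8
tool_pos: [0.6131, 0.0997, 0.102]
eef_rot: [0.136, 0.991, 0.0, 0.001]
contact_force: [1.0, -0.9, 8.1]
opening: 0.34
finger_force: 40.0
```

```bash
python3 st.py
```

```text
yang 74.38 q7 0.773 q [-0.1   0.87 -0.25  1.68  0.32  0.63  0.77] p [0.6131 0.0997 0.102 ] F [ 1.  -0.9  8.1] M [-0.237  0.027 -0.265] tauq7 0.039 op 29.9 t 19.8
   qd7 0.2464 tau [-1.300e+00 -5.078e+01 -2.650e+00 -9.500e+00 -1.200e-01 -1.500e-01
  4.000e-02]
```

Call:
carry_out(
  rows=[
    [[0,0,-0.01],[0,0,-2],1],
    [[0,0,-0.02],[0,0,-4],1],
    [[0,0,-0.03],[0,0,-6],1],
    [[0,0,-0.04],[0,0,-8],1],
    [[0,0,-0.04],[0,0,-10],1],
  ],
)

```text
clock: 20.3
tool_pos: [0.6131, 0.0998, 0.1024]
eef_rot: [0.049, 0.999, 0.0, 0.001]
contact_force: [-1.1, -2.0, 8.3]
opening: 0.339
finger_force: 40.0
```

```bash
python3 st.py
```

```text
yang 84.38 q7 0.898 q [-0.07  0.87 -0.29  1.68  0.38  0.64  0.9 ] p [0.6131 0.0998 0.1024] F [-1.1 -2.   8.3] M [-0.239 -0.068 -0.358] tauq7 0.053 op 29.9 t 20.3
   qd7 0.2499 tau [-1.240e+00 -5.101e+01 -3.210e+00 -9.460e+00 -8.000e-02 -1.000e-01
  5.000e-02]
```

q7 torque drifts with posture in both directions, so it's no use; the wrist moment is the measure. Fit friction, bias and touch angle with the known spring slope.

```bash
cat > fit.py <<'E'
import numpy as np,sys
from scipy.optimize import curve_fit
F=[(99.36,.267),(89.36,.324),(79.36,.265),(69.36,.301),(59.36,.301),(49.37,.361),(39.37,.311),(29.37,.335),(19.37,.391),(29.41,.355),(24.41,.392)]
B=[(24.35,-.156),(29.35,-.198),(34.34,-.199),(34.39,-.243),(44.38,-.248),(54.38,-.220),(64.38,-.294),(74.38,-.265),(84.38,-.358)]
try: from more import F2,B2; F+=F2;B+=B2
except ImportError: pass
D=np.array([(149.23-a,m,1) for a,m in F]+[(149.23-a,m,-1) for a,m in B])
k=.214/90
f=lambda x,fr,b,A0:x[1]*fr+b+k*np.maximum(0,x[0]-A0)
for g in (60,90,110):
    p,c=curve_fit(f,D[:,[0,2]].T,D[:,1],p0=(.3,0,g)); print(p.round(3),np.sqrt(np.diag(c)).round(3),"rms",np.std(D[:,1]-f(D[:,[0,2]].T,*p)).round(4))
g=lambda x,fr,b,A0,k:x[1]*fr+b+k*np.maximum(0,x[0]-A0)
p,c=curve_fit(g,D[:,[0,2]].T,D[:,1],p0=(.3,0,90,k)); print("free k",p.round(4),np.sqrt(np.diag(c)).round(4))
E
python3 fit.py
```

```text
[ 2.8600e-01 -6.0000e-03  8.1635e+01] [0.007 0.013 6.427] rms 0.0285
[ 2.8600e-01 -6.0000e-03  8.1635e+01] [0.007 0.013 6.427] rms 0.0285
[ 2.8600e-01 -6.0000e-03  8.1635e+01] [0.007 0.013 6.427] rms 0.0285
free k [ 2.87000e-01 -1.80000e-02  6.60873e+01  1.80000e-03] [6.90000e-03 1.79000e-02 1.34396e+01 4.00000e-04]
```

Touch at about 82° ± 6°. Gather more readings on another pass forward to 145° (safe even if touch was at 62°).

Call:
carry_out(
  rows=[
    [[0,0,0.01],[0,0,2],1],
    [[0,0,0.02],[0,0,4],1],
    [[0,0,0.03],[0,0,6],1],
    [[0,0,0.04],[0,0,8],1],
    [[0,0,0.04],[0,0,10],1],
  ],
)

```text
clock: 20.8
tool_pos: [0.6131, 0.0997, 0.1021]
eef_rot: [0.136, 0.991, -0.0, 0.001]
contact_force: [0.3, -0.4, 7.8]
opening: 0.337
finger_force: 40.0
```

```bash
cat > sm.py <<'E'
from plant import r
import numpy as np
from scipy.spatial.transform import Rotation as R
s=r.get_state(); M=R.from_quat(s["eef_rot"]).as_matrix()
print("(%.2f,%.3f),"%(np.degrees(np.arctan2(M[1,1],M[0,1])),s["moment"][2]),s["contact_force"].round(1))
E
python3 sm.py
```

```text
(74.36,0.322), [ 0.3 -0.4  7.8]
```

Call:
carry_out(
  rows=[
    [[0,0,0.01],[0,0,2],1],
    [[0,0,0.02],[0,0,4],1],
    [[0,0,0.03],[0,0,6],1],
    [[0,0,0.04],[0,0,8],1],
    [[0,0,0.04],[0,0,10],1],
  ],
)

```text
clock: 21.3
tool_pos: [0.6131, 0.0996, 0.1017]
eef_rot: [0.222, 0.975, -0.0, 0.001]
contact_force: [0.0, -2.0, 8.2]
opening: 0.337
finger_force: 40.0
```

```bash
python3 sm.py
```

```text
(64.36,0.330), [ 0.  -2.   8.2]
```

Call:
carry_out(
  rows=[
    [[0,0,0.01],[0,0,2],1],
    [[0,0,0.02],[0,0,4],1],
    [[0,0,0.03],[0,0,6],1],
    [[0,0,0.04],[0,0,8],1],
    [[0,0,0.04],[0,0,10],1],
  ],
)

```text
clock: 21.8
tool_pos: [0.613, 0.0996, 0.1014]
eef_rot: [0.306, 0.952, -0.0, 0.001]
contact_force: [0.2, -1.1, 8.9]
opening: 0.342
finger_force: 40.0
```

```bash
python3 sm.py
```

```text
(54.36,0.391), [ 0.2 -1.1  8.9]
```

Call:
carry_out(
  rows=[
    [[0,0,0.01],[0,0,2],1],
    [[0,0,0.02],[0,0,4],1],
    [[0,0,0.03],[0,0,6],1],
    [[0,0,0.04],[0,0,8],1],
    [[0,0,0.04],[0,0,10],1],
  ],
)

```text
clock: 22.3
tool_pos: [0.6129, 0.0995, 0.101]
eef_rot: [0.388, 0.922, -0.0, 0.001]
contact_force: [-0.8, -1.4, 9.1]
opening: 0.344
finger_force: 40.0
```

```bash
python3 sm.py
```

```text
(44.36,0.391), [-0.8 -1.4  9.1]
```

Call:
carry_out(
  rows=[
    [[0,0,0.01],[0,0,2],1],
    [[0,0,0.02],[0,0,4],1],
    [[0,0,0.03],[0,0,6],1],
    [[0,0,0.04],[0,0,8],1],
    [[0,0,0.04],[0,0,10],1],
  ],
)

```text
clock: 22.8
tool_pos: [0.6129, 0.0994, 0.1006]
eef_rot: [0.467, 0.884, -0.0, 0.001]
contact_force: [-0.1, -1.4, 9.3]
opening: 0.337
finger_force: 40.0
```

```bash
python3 sm.py
```

```text
(34.37,0.383), [-0.1 -1.4  9.3]
```

Call:
carry_out(
  rows=[
    [[0,0,0.01],[0,0,2],1],
    [[0,0,0.02],[0,0,4],1],
    [[0,0,0.03],[0,0,6],1],
    [[0,0,0.04],[0,0,8],1],
    [[0,0,0.04],[0,0,10],1],
  ],
)

```text
clock: 23.3
tool_pos: [0.6128, 0.0994, 0.1003]
eef_rot: [0.542, 0.84, -0.0, 0.001]
contact_force: [-0.9, -2.0, 10.5]
opening: 0.335
finger_force: 40.0
```

```bash
python3 sm.py
```

```text
(24.37,0.352), [-0.9 -2.  10.5]
```

Call:
carry_out(
  rows=[
    [[0,0,0.01],[0,0,2],1],
    [[0,0,0.02],[0,0,4],1],
    [[0,0,0.03],[0,0,6],1],
    [[0,0,0.04],[0,0,8],1],
    [[0,0,0.04],[0,0,10],1],
  ],
)

```text
clock: 23.8
tool_pos: [0.6127, 0.0994, 0.0999]
eef_rot: [0.613, 0.79, -0.0, 0.001]
contact_force: [-0.9, -1.7, 10.3]
opening: 0.337
finger_force: 40.0
```

```bash
python3 sm.py
```

```text
(14.37,0.398), [-0.9 -1.7 10.3]
```

Call:
carry_out(
  rows=[
    [[0,0,0.01],[0,0,2],1],
    [[0,0,0.02],[0,0,4],1],
    [[0,0,0.03],[0,0,6],1],
    [[0,0,0.04],[0,0,8],1],
    [[0,0,0.04],[0,0,10],1],
  ],
)

```text
clock: 24.3
tool_pos: [0.6127, 0.0993, 0.0996]
eef_rot: [0.68, 0.734, -0.0, 0.001]
contact_force: [-1.6, -2.7, 11.1]
opening: 0.338
finger_force: 40.0
```

```bash
python3 sm.py
```

```text
(4.38,0.406), [-1.6 -2.7 11.1]
```

Call:
carry_out(
  rows=[
    [[0,0,-0.01],[0,0,-2],1],
    [[0,0,-0.02],[0,0,-4],1],
    [[0,0,-0.02],[0,0,-5],1],
  ],
)

```text
clock: 24.6
tool_pos: [0.6127, 0.0993, 0.0997]
eef_rot: [0.647, 0.763, 0.0, 0.001]
contact_force: [-1.4, -1.8, 10.6]
opening: 0.341
finger_force: 40.0
```

```bash
python3 sm.py
```

```text
(9.38,-0.124), [-1.4 -1.8 10.6]
```

Call:
carry_out(
  rows=[
    [[0,0,-0.01],[0,0,-2],1],
    [[0,0,-0.02],[0,0,-4],1],
    [[0,0,-0.02],[0,0,-5],1],
  ],
)

```text
clock: 24.9
tool_pos: [0.6127, 0.0993, 0.0999]
eef_rot: [0.613, 0.79, 0.0, 0.001]
contact_force: [-1.7, -2.1, 10.2]
opening: 0.339
finger_force: 40.0
```

```bash
python3 sm.py
```

```text
(14.37,-0.223), [-1.7 -2.1 10.2]
```

Call:
carry_out(
  rows=[
    [[0,0,-0.01],[0,0,-2],1],
    [[0,0,-0.02],[0,0,-4],1],
    [[0,0,-0.02],[0,0,-5],1],
  ],
)

```text
clock: 25.2
tool_pos: [0.6128, 0.0994, 0.1001]
eef_rot: [0.578, 0.816, 0.0, 0.001]
contact_force: [-1.0, -1.3, 10.8]
opening: 0.338
finger_force: 40.0
```

```bash
python3 sm.py
```

```text
(19.37,-0.187), [-1.  -1.3 10.8]
```

The slope is softer than expected, so reduce noise: average several readings at stops in both directions. Touch was not before 60°, so anything up to 170° is certainly safe.

```bash
cat > sm.py <<'E'
from plant import r
import numpy as np
from scipy.spatial.transform import Rotation as R
a=[]
for i in range(7):
    s=r.get_state(); a.append(s["moment"][2]); r.snapshot("side") if i<6 else 0
M=R.from_quat(s["eef_rot"]).as_matrix()
print("%.2f"%(149.23-np.degrees(np.arctan2(M[1,1],M[0,1]))),np.round(a,3),"mean %.3f"%np.mean(a),s["clock"])
E
python3 sm.py
```

```text
129.91 [-0.187 -0.253 -0.135 -0.182 -0.128 -0.134 -0.164] mean -0.169 25.5
```

Call:
carry_out(
  rows=[
    [[0,0,0.01],[0,0,2.5],1],
    [[0,0,0.02],[0,0,5],1],
    [[0,0,0.03],[0,0,7.5],1],
    [[0,0,0.04],[0,0,10],1],
    [[0,0,0.05],[0,0,12.5],1],
    [[0,0,0.06],[0,0,15],1],
  ],
)

```text
clock: 26.1
tool_pos: [0.6127, 0.0994, 0.0996]
eef_rot: [0.68, 0.733, -0.0, 0.001]
contact_force: [-1.4, -2.4, 11.4]
opening: 0.337
finger_force: 40.0
```

```bash
python3 sm.py
```

```text
144.80 [0.427 0.452 0.376 0.321 0.345 0.327 0.326] mean 0.368 26.4
```

Call:
carry_out(
  rows=[
    [[0,0,0.01],[0,0,2.5],1],
    [[0,0,0.02],[0,0,5],1],
    [[0,0,0.03],[0,0,7.5],1],
    [[0,0,0.04],[0,0,10],1],
    [[0,0,0.05],[0,0,12.5],1],
    [[0,0,0.06],[0,0,15],1],
  ],
)

```text
clock: 27.0
tool_pos: [0.6126, 0.0994, 0.099]
eef_rot: [0.77, 0.639, 0.0, 0.001]
contact_force: [-2.2, -1.7, 11.3]
opening: 0.337
finger_force: 40.0
```

```bash
python3 sm.py
```

```text
159.79 [0.417 0.43  0.439 0.363 0.37  0.297 0.371] mean 0.384 27.3
```

Call:
carry_out(
  rows=[
    [[0,0,-0.01],[0,0,-2.5],1],
    [[0,0,-0.02],[0,0,-5],1],
    [[0,0,-0.03],[0,0,-7.5],1],
    [[0,0,-0.04],[0,0,-10],1],
    [[0,0,-0.05],[0,0,-12.5],1],
    [[0,0,-0.06],[0,0,-15],1],
  ],
)

```text
clock: 27.9
tool_pos: [0.6126, 0.0993, 0.0995]
eef_rot: [0.679, 0.734, 0.0, 0.0]
contact_force: [-1.8, -2.7, 11.8]
opening: 0.339
finger_force: 40.0
```

```bash
python3 sm.py
```

```text
144.89 [-0.174 -0.135 -0.13  -0.116 -0.045 -0.01  -0.049] mean -0.094 28.2
```

```bash
cat > more.py <<'E'
F2=[(74.36,.322),(64.36,.33),(54.36,.391),(44.36,.391),(34.37,.383),(24.37,.352),(14.37,.398),(4.38,.406),(4.43,.427),(4.43,.452),(4.43,.376),(-10.56,.417),(-10.56,.43),(-10.56,.439)]
B2=[(14.37,-.223),(19.37,-.187),(19.32,-.253),(19.32,-.135),(4.34,-.174),(4.34,-.135),(4.34,-.13)]
E
python3 fit.py
```

```text
[2.9000e-01 3.0000e-03 8.7626e+01] [0.006 0.012 5.76 ] rms 0.0349
[2.9000e-01 3.0000e-03 8.7626e+01] [0.006 0.012 5.76 ] rms 0.0349
[2.8900e-01 1.7000e-02 9.5756e+01] [0.006 0.011 5.348] rms 0.0356
free k [ 2.90900e-01 -2.39000e-02  5.29963e+01  1.60000e-03] [5.20000e-03 3.27000e-02 2.18739e+01 2.00000e-04]
```

Call:
carry_out(
  rows=[
    [[0,0,0.01],[0,0,2.5],1],
    [[0,0,0.02],[0,0,5],1],
    [[0,0,0.03],[0,0,7.5],1],
    [[0,0,0.04],[0,0,10],1],
    [[0,0,0.05],[0,0,12.5],1],
    [[0,0,0.06],[0,0,15],1],
    [[0,0,0.07],[0,0,17.5],1],
    [[0,0,0.08],[0,0,20],1],
  ],
)

```text
clock: 29.0
tool_pos: [0.6125, 0.0994, 0.0989]
eef_rot: [0.797, 0.604, 0.0, 0.001]
contact_force: [-1.6, -2.4, 11.1]
opening: 0.337
finger_force: 40.0
```

```bash
python3 sm.py
```

```text
164.79 [0.418 0.401 0.319 0.36  0.353 0.364 0.341] mean 0.365 29.3
```

Call:
carry_out(
  rows=[
    [[0,0,0.01],[0,0,2],1],
    [[0,0,0.02],[0,0,4],1],
    [[0,0,0.03],[0,0,6],1],
    [[0,0,0.03],[0,0,7],1],
  ],
)

```text
clock: 29.7
tool_pos: [0.6125, 0.0995, 0.0986]
eef_rot: [0.832, 0.555, 0.0, 0.0]
contact_force: [-1.4, -2.5, 12.2]
opening: 0.341
finger_force: 40.0
```

```bash
python3 sm.py
```

```text
171.77 [0.473 0.433 0.444 0.395 0.401 0.41  0.45 ] mean 0.430 30.0
```

Call:
carry_out(
  rows=[
    [[0,0,-0.01],[0,0,-2],1],
    [[0,0,-0.02],[0,0,-4],1],
    [[0,0,-0.03],[0,0,-6],1],
    [[0,0,-0.04],[0,0,-8],1],
    [[0,0,-0.04],[0,0,-10],1],
  ],
)

```text
clock: 30.5
tool_pos: [0.6125, 0.0994, 0.0989]
eef_rot: [0.78, 0.625, 0.0, 0.0]
contact_force: [-2.3, -1.4, 12.1]
opening: 0.338
finger_force: 40.0
```

```bash
python3 sm.py
```

```text
161.89 [-0.166 -0.066 -0.036  0.026 -0.075 -0.085 -0.047] mean -0.064 30.8
```

```bash
cat >> more.py <<'E'
F2+=[(-15.56,.418),(-15.56,.401),(-15.56,.319),(-22.54,.473),(-22.54,.433),(-22.54,.444)]
B2+=[(-12.66,-.166),(-12.66,-.066),(-12.66,-.036)]
E
python3 fit.py
```

```text
[2.8100e-01 7.0000e-03 9.2468e+01] [0.007 0.014 6.655] rms 0.0432
[2.8100e-01 7.0000e-03 9.2468e+01] [0.007 0.014 6.655] rms 0.0432
[2.80000e-01 3.10000e-02 1.05867e+02] [0.006 0.012 5.773] rms 0.043
free k [ 2.8340e-01 -1.5610e-01 -3.6553e+01  1.5000e-03] [5.80000000e-03 1.56795862e+05 1.02137620e+08 2.00000000e-04]
```

The pre-touch bias is the weak point. Go back to about 40–60° and measure both directions there with the same averaged protocol.

Call:
carry_out(
  rows=[
    [[0,0,-0.02],[0,0,-5],1],
    [[0,0,-0.04],[0,0,-10],1],
    [[0,0,-0.06],[0,0,-15],1],
    [[0,0,-0.08],[0,0,-20],1],
    [[0,0,-0.1],[0,0,-25],1],
    [[0,0,-0.12],[0,0,-30],1],
    [[0,0,-0.14],[0,0,-35],1],
    [[0,0,-0.16],[0,0,-40],1],
    [[0,0,-0.18],[0,0,-45],1],
    [[0,0,-0.2],[0,0,-50],1],
  ],
)

```text
clock: 31.8
tool_pos: [0.6129, 0.0994, 0.1007]
eef_rot: [0.442, 0.897, 0.0, 0.001]
contact_force: [-0.7, -0.4, 8.2]
opening: 0.343
finger_force: 40.0
```

Call:
carry_out(
  rows=[
    [[0,0,-0.02],[0,0,-5],1],
    [[0,0,-0.04],[0,0,-10],1],
    [[0,0,-0.06],[0,0,-15],1],
    [[0,0,-0.08],[0,0,-20],1],
    [[0,0,-0.1],[0,0,-25],1],
    [[0,0,-0.12],[0,0,-30],1],
    [[0,0,-0.14],[0,0,-35],1],
    [[0,0,-0.16],[0,0,-40],1],
    [[0,0,-0.18],[0,0,-45],1],
    [[0,0,-0.2],[0,0,-50],1],
  ],
)

```text
clock: 32.8
tool_pos: [0.6131, 0.0998, 0.1025]
eef_rot: [0.022, 1.0, 0.0, 0.001]
contact_force: [1.0, -0.8, 7.4]
opening: 0.338
finger_force: 40.0
```

Call:
carry_out(
  rows=[
    [[0,0,-0.01],[0,0,-2],1],
    [[0,0,-0.02],[0,0,-4],1],
    [[0,0,-0.03],[0,0,-6],1],
    [[0,0,-0.04],[0,0,-8],1],
    [[0,0,-0.04],[0,0,-10],1],
  ],
)

```text
clock: 33.3
tool_pos: [0.6131, 0.0999, 0.1029]
eef_rot: [-0.064, 0.998, 0.0, 0.001]
contact_force: [0.7, -0.5, 7.7]
opening: 0.341
finger_force: 40.0
```

```bash
python3 sm.py
```

```text
51.92 [-0.348 -0.305 -0.31  -0.252 -0.22  -0.191 -0.267] mean -0.270 33.6
```

Call:
carry_out(
  rows=[
    [[0,0,0.01],[0,0,2],1],
    [[0,0,0.02],[0,0,4],1],
    [[0,0,0.03],[0,0,6],1],
    [[0,0,0.04],[0,0,8],1],
    [[0,0,0.04],[0,0,10],1],
  ],
)

```text
clock: 34.1
tool_pos: [0.6131, 0.0999, 0.1025]
eef_rot: [0.023, 1.0, -0.0, 0.001]
contact_force: [0.9, -0.9, 7.1]
opening: 0.339
finger_force: 40.0
```

```bash
python3 sm.py
```

```text
61.81 [0.209 0.228 0.183 0.174 0.179 0.191 0.2  ] mean 0.195 34.4
```

Call:
carry_out(
  rows=[
    [[0,0,-0.01],[0,0,-2],1],
    [[0,0,-0.02],[0,0,-4],1],
    [[0,0,-0.03],[0,0,-6],1],
    [[0,0,-0.04],[0,0,-8],1],
    [[0,0,-0.04],[0,0,-10],1],
  ],
)

```text
clock: 34.9
tool_pos: [0.6131, 0.0999, 0.1029]
eef_rot: [-0.064, 0.998, 0.0, 0.001]
contact_force: [0.6, -1.4, 8.5]
opening: 0.342
finger_force: 40.0
```

```bash
python3 sm.py
```

```text
51.92 [-0.32  -0.328 -0.269 -0.275 -0.222 -0.257 -0.274] mean -0.278 35.2
```

Call:
carry_out(
  rows=[
    [[0,0,0.01],[0,0,2],1],
    [[0,0,0.02],[0,0,4],1],
    [[0,0,0.03],[0,0,6],1],
    [[0,0,0.04],[0,0,8],1],
    [[0,0,0.04],[0,0,10],1],
  ],
)

```text
clock: 35.7
tool_pos: [0.6131, 0.0999, 0.1026]
eef_rot: [0.023, 1.0, -0.0, 0.001]
contact_force: [0.7, -0.4, 7.0]
opening: 0.334
finger_force: 40.0
```

```bash
python3 sm.py; python3 st.py
```

```text
61.81 [0.217 0.24  0.182 0.199 0.186 0.206 0.172] mean 0.200 36.0
yang 87.42 q7 0.934 q [-0.07  0.87 -0.31  1.68  0.4   0.65  0.93] p [0.6131 0.0999 0.1025] F [ 0.3 -2.5  8. ] M [-0.287 -0.051  0.172] tauq7 -0.2 op 29.9 t 36.0
   qd7 0.0006 tau [ -0.68 -50.94  -3.41  -9.56  -0.44  -0.11  -0.2 ]
```

Symmetric protocol gives a bias of about -0.04 N m. Repeat the same protocol at 165–175°.

Call:
carry_out(
  rows=[
    [[0,0,0.02],[0,0,5],1],
    [[0,0,0.04],[0,0,10],1],
    [[0,0,0.06],[0,0,15],1],
    [[0,0,0.08],[0,0,20],1],
    [[0,0,0.1],[0,0,25],1],
    [[0,0,0.12],[0,0,30],1],
    [[0,0,0.14],[0,0,35],1],
    [[0,0,0.16],[0,0,40],1],
    [[0,0,0.18],[0,0,45],1],
    [[0,0,0.2],[0,0,50],1],
  ],
)

```text
clock: 37.0
tool_pos: [0.6129, 0.0995, 0.1007]
eef_rot: [0.444, 0.896, -0.0, 0.001]
contact_force: [-1.1, -1.9, 10.9]
opening: 0.336
finger_force: 40.0
```

Call:
carry_out(
  rows=[
    [[0,0,0.02],[0,0,5],1],
    [[0,0,0.04],[0,0,10],1],
    [[0,0,0.06],[0,0,15],1],
    [[0,0,0.08],[0,0,20],1],
    [[0,0,0.1],[0,0,25],1],
    [[0,0,0.12],[0,0,30],1],
    [[0,0,0.14],[0,0,35],1],
    [[0,0,0.16],[0,0,40],1],
    [[0,0,0.18],[0,0,45],1],
    [[0,0,0.2],[0,0,50],1],
  ],
)

```text
clock: 38.0
tool_pos: [0.6126, 0.0994, 0.099]
eef_rot: [0.781, 0.624, 0.0, 0.001]
contact_force: [-2.1, -1.8, 11.7]
opening: 0.343
finger_force: 40.0
```

Call:
carry_out(
  rows=[
    [[0,0,0.01],[0,0,2],1],
    [[0,0,0.02],[0,0,4],1],
    [[0,0,0.03],[0,0,6],1],
    [[0,0,0.04],[0,0,8],1],
    [[0,0,0.04],[0,0,10],1],
  ],
)

```text
clock: 38.5
tool_pos: [0.6124, 0.0994, 0.0986]
eef_rot: [0.832, 0.555, 0.0, 0.0]
contact_force: [-2.3, -2.6, 12.1]
opening: 0.338
finger_force: 40.0
```

```bash
python3 sm.py
```

```text
171.78 [0.495 0.397 0.427 0.358 0.402 0.396 0.4  ] mean 0.411 38.8
```

Call:
carry_out(
  rows=[
    [[0,0,-0.01],[0,0,-2],1],
    [[0,0,-0.02],[0,0,-4],1],
    [[0,0,-0.03],[0,0,-6],1],
    [[0,0,-0.04],[0,0,-8],1],
    [[0,0,-0.04],[0,0,-10],1],
  ],
)

```text
clock: 39.3
tool_pos: [0.6125, 0.0994, 0.0989]
eef_rot: [0.78, 0.625, 0.0, 0.0]
contact_force: [-1.9, -1.2, 12.2]
opening: 0.338
finger_force: 40.0
```

```bash
python3 sm.py
```

```text
161.89 [-0.129 -0.107 -0.091 -0.055 -0.092 -0.059 -0.059] mean -0.085 39.6
```

Call:
carry_out(
  rows=[
    [[0,0,0.01],[0,0,2],1],
    [[0,0,0.02],[0,0,4],1],
    [[0,0,0.03],[0,0,6],1],
    [[0,0,0.04],[0,0,8],1],
    [[0,0,0.04],[0,0,10],1],
  ],
)

```text
clock: 40.1
tool_pos: [0.6125, 0.0994, 0.0986]
eef_rot: [0.832, 0.555, 0.0, 0.0]
contact_force: [-2.4, -1.4, 12.5]
opening: 0.34
finger_force: 40.0
```

```bash
python3 sm.py
```

```text
171.78 [0.46  0.452 0.382 0.381 0.33  0.356 0.426] mean 0.398 40.4
```

Call:
carry_out(
  rows=[
    [[0,0,-0.01],[0,0,-2],1],
    [[0,0,-0.02],[0,0,-4],1],
    [[0,0,-0.03],[0,0,-6],1],
    [[0,0,-0.04],[0,0,-8],1],
    [[0,0,-0.04],[0,0,-10],1],
  ],
)

```text
clock: 40.9
tool_pos: [0.6125, 0.0994, 0.0989]
eef_rot: [0.78, 0.625, 0.0, 0.0]
contact_force: [-1.3, -2.1, 12.2]
opening: 0.34
finger_force: 40.0
```

```bash
python3 sm.py
```

```text
161.89 [-0.146 -0.09  -0.067 -0.038 -0.056 -0.022 -0.039] mean -0.065 41.2
```

Call:
carry_out(
  rows=[
    [[0,0,0.01],[0,0,2],1],
    [[0,0,0.02],[0,0,4],1],
    [[0,0,0.03],[0,0,6],1],
    [[0,0,0.04],[0,0,8],1],
    [[0,0,0.04],[0,0,10],1],
  ],
)

```text
clock: 41.7
tool_pos: [0.6124, 0.0994, 0.0986]
eef_rot: [0.832, 0.555, 0.0, 0.0]
contact_force: [-2.4, -2.0, 12.6]
opening: 0.335
finger_force: 40.0
```

```bash
python3 sm.py; python3 st.py
```

```text
171.78 [0.457 0.406 0.371 0.376 0.377 0.345 0.387] mean 0.388 42.0
yang -22.55 q7 -0.384 q [-0.34  0.88  0.2   1.7  -0.27  0.59 -0.38] p [0.6125 0.0994 0.0986] F [-1.1 -2.3 12.3] M [-0.37   0.596  0.387] tauq7 -0.379 op 29.8 t 42.0
   qd7 0.0003 tau [ -0.53 -48.32   3.    -9.79  -0.67  -0.71  -0.38]
```

Same protocol at both ends: mean 0.160 at 167° against -0.038 before touch. Spring torque is therefore about 0.198 N m, or 83° past touch at 167°, so the current 172° is about a quarter turn past touch. Let go and withdraw upward.

Call:
carry_out(
  rows=[
    [[0,0,0],[0,0,0],0.6],
    [[0,0,0],[0,0,0],0.4],
    [[0,0,0],[0,0,0],0.2],
    [[0,0,0],[0,0,0],0],
    [[0,0,0],[0,0,0],0],
    [[0,0,0],[0,0,0],0],
    [[0,0,-1],[0,0,0],0],
    [[0,0,-3],[0,0,0],0],
    [[0,0,-5],[0,0,0],0],
    [[0,0,-7],[0,0,0],0],
    [[0,0,-8],[0,0,0],0],
    [[0,0,-8],[0,0,0],0],
  ],
)

```text
clock: 43.2
tool_pos: [0.6134, 0.1003, 0.1791]
eef_rot: [0.833, 0.554, 0.002, 0.001]
contact_force: [0.8, 0.2, 0.4]
opening: 0.998
finger_force: 0.0
```

Run:
```python
from plant import r
from h import *
s=r.get_state(); print(s["tool_pos"],s["opening"],s["moment"].round(3),s["contact_force"].round(1))
d=r.snapshot("side"); w=r.snapshot("wrist")
p=np.array([.6115,.0998,.127]); c=w["pose"][:3,:3].T@(p-w["pose"][:3,3]); v=np.array([c[0],-c[1],-c[2]]); th=np.arctan2(np.hypot(*v[:2]),v[2]); n=v[:2]/np.hypot(*v[:2])
u=np.array([w["cx"],w["cy"]])+w["fx"]*th*n; x,y=u.astype(int)
a=cv2.resize(d["image"][140:250,250:360],(440,440)); cr=cv2.resize(w["image"][y-60:y+60,x-50:x+50],(360,440))
cv2.imwrite("pics/c5.png",np.hstack([a,cr])[:,:,::-1])
```

```text
[0.6133545  0.10026698 0.17913707] 0.997926115802808 [-0.075  0.069  0.054] [0.8 0.2 0.4]
```

View pics/c5.png

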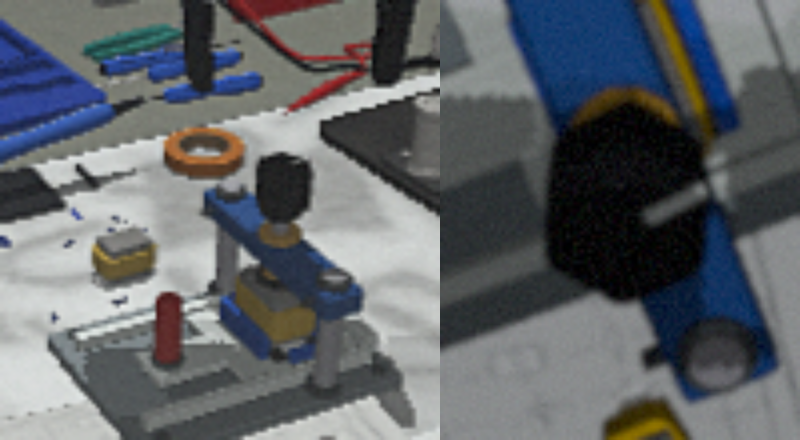

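The side crop shows the shuttle home and the transformer upright under the screw, foot down on it at (268,280). The wrist crop shows the knob free of the open fingers, within about 5° of where I left it. Handing in.

```bash
python3 -c "
from plant import r
print(r.finish_job())"
```

```text
the job is handed in; nothing more can be done
None
```

I handed the job in at about 43 s with the shuttle home against its stop and the knob clamped and released. I estimate it at roughly a quarter turn past first touch (75–85 N) from wrist torque readings; the judge gave no verdict, and I saw no bystander disturbed.

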